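Sort the loose plug-in relays by colour after the lesson

ROBOT

A 6-joint arm with a two-finger parallel gripper is mounted at the origin on the work surface. World frame = base frame: x ahead of the robot, y to its left, z up, the work surface at z = 0. Lengths are in m, angles in rad, forces in N, time in s.
With the tool pointing down it reaches from about 0.2 to 0.875 m from the base axis. Payload 3.4 kg.
Tool frame: the origin (TCP) lies between the finger pads; the fingertips stand 25 mm ahead of it and the grasp point (between the pads) lies 6 mm ahead of it (r.nose_length is the z of the fingertips in the tool frame, in m); z points along the fingers, y is the line along which they close (so a half turn about z gives the same grasp; the last joint's range is limited). The gripper opens to 94 mm and grips with 3 to 60 N. Pads are 16 mm wide; open, the fingers measure 119 mm over their backs; the gripper's body (75 mm by 177 mm) begins 78 mm behind the grasp point.
Start: joints at [1.075, 0.276, 1.505, -0, 1.361, -0.121], TCP at [0.211, 0.535, 0.23] pointing down, gripper open.
Joint ranges: [-2.89, 2.89], [-0.75, 2.08], [0.22, 2.7], [-1.18, 4.32], [0.11, 2.71], [-2.7, 2.7]. Speed limits (rad/s): [2.57, 2.57, 3.14, 3.14, 3.14, 3.14].

INTERFACE

Orientations are given as a unit quaternion [w, x, y, z].
In Python, from plant import r, gripper_to, inverse_kinematics, vision, models, telemetry gives the robot as it stands. Calls block until the motion is done:
- r.move_to(position, orientation): joint-space move of the TCP to a pose.
- r.move_l(position, rot=None, vel=0.15, guard=None): straight line of the TCP; rot=None keeps the orientation; vel is the mean speed in m/s. With guard (N) it stops when the force on the tool has changed by that much, and returns True; else False.
- r.movej(angles): joint-space move.
- gripper_to(opening, f_grip=None): finger opening in m; f_grip is the grip in N (None keeps the last); returns when the fingers have stopped.
- r.hold(seconds).
- inverse_kinematics(position, orientation): joint angles nearest the present ones, or None.
- vision.snapshot(name): name is "side" or "top" or "wrist"; returns the picture (400x640x3 uint8, red, green, blue); there is no depth.
- vision.get_calibration(name): a dict with "fx", "fy", "cx", "cy" (pixels), "position" and "orientation" of the camera in the world. Camera axes: x right, y down, z forward; pixel columns grow to the right and rows downward; lengths in m; the calibration is good to about 2 mm. A picture is of the moment at which its call begins: read the wrist's pose just before it. get_calibration takes no time and is no camera call; for the wrist camera it gives the pose at the moment of the call.
A pose or a line that the arm cannot do raises r.PlanningError and nothing moves.
- r.sign_off(): hands the job in; it is judged then, once.
Trained networks look in the newest picture that a camera, given by its name, has taken for a name from the list of things; names that differ only in an ending like _2 or _b are one class to them, and where a whole thing is asked for, a point or a joint stands for the part that bears it (a point fixed in the world has none). Each returns a list of dicts, best first, with "score" (0 to 1); they miss things now and then, are a little off and sometimes report something else, mostly with a low value. They report only what shows in the picture. A call takes as long as a camera call.
- models.boxes_of(thing, camera): "at" ([x, y, z] in m, in world coordinates, good to about 4 mm: the middle of the surface that is visible of it).
- models.regions_of(thing, camera): "pixels" (400x640 bool, what is visible of it).
- models.mark_of(thing, camera): "at" ([x, y, z] in m, in world coordinates, good to about 4 mm: a listed point, or the origin of a listed thing).
Readings, each from a call of its own:
- telemetry.current_t(): time.
- telemetry.current_joints(): joint angles.
- telemetry.current_dq(): joint speeds.
- telemetry.current_joint_efforts(): joint torques, N m.
- telemetry.current_ee_pos(): TCP position.
- telemetry.current_tool_rot(): TCP orientation.
- telemetry.current_wrist_force(): force on the tool from outside, world axes, zero at the start.
- telemetry.current_torque(): the same for the moment, N m.
- telemetry.current_opening(): finger opening in m.
- telemetry.current_finger_force(): force on a finger pad.
Only numpy, scipy, OpenCV 4.12 (cv2) and the standard library are available. Lean on these libraries where they do the work, as an engineer would, in place of code of your own. Each camera call takes 0.05 s, during which the arm holds its last target. There are 200 camera calls.

TASK

Clear the loose relays off the plywood board by their colour: lay the two red ones in the red bin and the blue one in the blue bin, setting them down rather than letting them fall, and plug the yellow one into the empty relay base on the sloping console, pressed fully home. Leave everything else on the bench where it is.

Things in the scene. Friction and masses are not known exactly. Their poses are not given: they have to be found in the camera images.
- relay_red1: Plug-in relay, red cover 66 mm long, 40 x 40 mm section (14 mm at the plug end black), then a grey plug 28 wide (y) x 18 (z), 16 long, with a nose 25 x 15, 6 long; 0.08-0.17 kg. Lies on its side on the board, plug roughly away from the robot, relays about 120 mm apart. Origin on its long axis, middle of the cover, 20 mm above the board; x points towards the plug, z up as it lies
- relay_red2: Plug-in relay, red cover 66 mm long, 40 x 40 mm section (14 mm at the plug end black), then a grey plug 28 wide (y) x 18 (z), 16 long, with a nose 25 x 15, 6 long; 0.08-0.17 kg. Lies on its side on the board, plug roughly away from the robot, relays about 120 mm apart. Origin on its long axis, middle of the cover, 20 mm above the board; x points towards the plug, z up as it lies
- relay_blue: Plug-in relay, blue cover 66 mm long, 40 x 40 mm section (14 mm at the plug end black), then a grey plug 28 wide (y) x 18 (z), 16 long, with a nose 25 x 15, 6 long; 0.08-0.17 kg. Lies on its side on the board, plug roughly away from the robot, relays about 120 mm apart. Origin on its long axis, middle of the cover, 20 mm above the board; x points towards the plug, z up as it lies
- relay_yellow: Plug-in relay, yellow cover 66 mm long, 40 x 40 mm section (14 mm at the plug end black), then a grey plug 28 wide (y) x 18 (z), 16 long, with a nose 25 x 15, 6 long; 0.08-0.17 kg. Lies on its side on the board, plug roughly away from the robot, relays about 120 mm apart. Origin on its long axis, middle of the cover, 20 mm above the board; x points towards the plug, z up as it lies
- relay_yellow_shoulder (a point): on the yellow relay's long axis where the black end of its cover meets the plug, 33 mm from its origin along its x; axes as the relay's
- bin_red: Red open stacking bin, fixed, 240 (x) x 160 mm (y), walls and floor 4 mm, sides and back 65 mm high, front lip (-x, towards the robot) 38 mm high. Origin: centre of its underside, on the bench; x away from the robot. Two relays fit one behind the other along x, centres 55 mm before and behind the middle
- bin_blue: Blue open stacking bin, fixed, 240 (x) x 160 mm (y), walls and floor 4 mm, sides and back 65 mm high, front lip (-x, towards the robot) 38 mm high. Origin: centre of its underside, on the bench; x away from the robot. Two relays fit one behind the other along x, centres 55 mm before and behind the middle
- console: Grey and blue training console, fixed, 340 mm wide (y), 160 deep; its face slopes 45 degrees, 35 mm high in front, 195 mm at the back. Three black relay bases stand on it 90 mm apart along y; which one is empty varies, the others hold fixed yellow relays 66 mm tall. Origin: centre of its underside on the bench, x away from the robot
- base_place: Middle of the empty base's place on the rail (white end stops), on the console's sloping face; x away from the robot, z up. The black base (50 mm wide in y, 46 deep, 30 high, 16 mm steps before and behind) is clipped on up to 8 mm left or right of it: not measured: see or feel. It slides stiffly (12 N). Sprung contacts grip the plug over its last 8 mm: press (10-15 N) to a firm stop
- seat (a point): Where the middle of the empty base's mouth would be if the base sat mid-place; the mouth lies up to 8 mm off along y. z square out of the slope (up, towards the robot), y along the row, x up the slope. Cavity 26 mm deep, 29.5 (y) x 19.5 mm (x), rim chamfered 2 mm. Home: relay's shoulder on the base's face (z = 0 here), its x along -z, its y along the row, either way round
- board: plywood sheet 190 mm (x) by 500 mm (y), 12 mm thick, fixed on the bench; origin at the centre of its underside
- multimeter: The yellow and black hand multimeter, loose, to be left alone: 160 x 78 x 45 mm, lying flat, long side along its x; origin: centre of its underside
- contactor: The grey and black contactor, loose, to be left alone: 80 x 45 x 77 mm; origin: centre of its underside
- pliers: The pliers with red and blue handles, loose, to be left alone: 165 mm long, 58 mm wide, 14 mm high, lying along its x; origin: on its underside, between the handles
- tape: The roll of black tape, loose, to be left alone: 68 mm across, 19 mm high, lying flat; origin: centre of its underside
- spanner: The spanner, loose, to be left alone: 160 mm long, lying along its x; origin: under its middle
- valve: The brass ball valve with a red lever, loose, to be left alone: 80 mm long, 40 mm wide, 53 mm high, its lever reaching to +x, 77 mm from the centre; origin: centre of its underside

How it is judged:
At the end, for the whole second after the job is handed in: Both red relays rest in the red bin, the blue one in the blue bin (centre inside the walls, under 90 mm above the bench). The yellow relay rests in the empty base: shoulder within 2.5 mm of its face, within 3 mm of the row's line and 12 mm of mid-place along it, square within 0.06 rad (x of relay_red1 in the frame of bin_red between -0.115 and 0.115 m and y of relay_red1 in the frame of bin_red between -0.075 and 0.075 m and z of relay_red1 in the frame of bin_red between 0 and 0.09 m and linear speed of each of relay_red1, relay_red2, relay_blue, relay_yellow below 0.03 m/s and x of relay_red2 in the frame of bin_red between -0.115 and 0.115 m and y of relay_red2 in the frame of bin_red between -0.075 and 0.075 m and z of relay_red2 in the frame of bin_red between 0 and 0.09 m and x of relay_blue in the frame of bin_blue between -0.115 and 0.115 m and y of relay_blue in the frame of bin_blue between -0.075 and 0.075 m and z of relay_blue in the frame of bin_blue between 0 and 0.09 m and z of relay_yellow_shoulder in the frame of seat below 0.0025 m and x of relay_yellow_shoulder in the frame of seat between -0.003 and 0.003 m and y of relay_yellow_shoulder in the frame of seat between -0.012 and 0.012 m and angle between the x axis of relay_yellow and the z axis of seat, either way round below 0.06 rad); the robot touches nothing.
It fails at once if a loose relay is let fall: it moves faster than 0.9 m/s (a fall of about 4 cm) without the fingers touching it ((linear speed of relay_red1 above 0.9 m/s and contact force between the fingers and relay_red1 below 0.05 N) or (linear speed of relay_red2 above 0.9 m/s and contact force between the fingers and relay_red2 below 0.05 N) or (linear speed of relay_blue above 0.9 m/s and contact force between the fingers and relay_blue below 0.05 N) or (linear speed of relay_yellow above 0.9 m/s and contact force between the fingers and relay_yellow below 0.05 N)).
It fails at once if one of the other loose things on the bench (multimeter, contactor, pliers, tape, spanner, valve) is moved by more than 20 mm (distance of any of multimeter, contactor, pliers, tape, spanner, valve from where it was at the start of the episode above 0.02 m).
It also fails if it takes over 72 s, if anything falls off the work surface, if the arm or the gripper's body presses on something with over 40 N, if the wrist force passes 120 N, or if a joint passes its speed limit or range.

## Working session

There is one attempt and no reset: what is moved stays moved. The work goes in short steps, each a Python script; the robot and the scene stay as the last script left them, time stands still between calls to the robot, and variables do not carry over. Pictures are saved under pics/ and viewed, at most 10 in all, crops included, and the job is handed in when it is done.

```bash
mkdir -p pics; ls
cat > h.py <<'E'
import numpy as np, cv2
from scipy.spatial.transform import Rotation as R
from plant import r, gripper_to, inverse_kinematics, vision, models, telemetry as T
def q2R(q): return R.from_quat([q[1],q[2],q[3],q[0]])
def R2q(m):
    q=(m if isinstance(m,R) else R.from_matrix(m)).as_quat(); return [q[3],q[0],q[1],q[2]]
def save(im,n): cv2.imwrite('pics/'+n,cv2.cvtColor(im,cv2.COLOR_RGB2BGR))
def ray(cal,uv):
    d=np.array([(uv[0]-cal['cx'])/cal['fx'],(uv[1]-cal['cy'])/cal['fy'],1.])
    return np.array(cal['position']),q2R(cal['orientation']).apply(d)
def onplane(cal,uv,z):
    p,d=ray(cal,uv); return p+d*(z-p[2])/d[2]
def proj(cal,X):
    c=q2R(cal['orientation']).inv().apply(np.array(X)-np.array(cal['position']))
    return np.array([cal['fx']*c[...,0]/c[...,2]+cal['cx'],cal['fy']*c[...,1]/c[...,2]+cal['cy']])
def tri(a,b):
    (p,d),(q,e)=a,b; d=d/np.linalg.norm(d); e=e/np.linalg.norm(e)
    s=np.linalg.lstsq(np.c_[d,-e],q-p,rcond=None)[0]
    x,y=p+s[0]*d,q+s[1]*e; return (x+y)/2,np.linalg.norm(x-y)
E
python3 - <<'E'
from h import *
np.set_printoptions(precision=3,suppress=True)
for c in ['top','side']:
    im=vision.snapshot(c); save(im,c+'0.png'); k=vision.get_calibration(c); print(c,k['position'],k['fx'])
    for n in ['relay_red1','relay_blue','relay_yellow','relay_yellow_shoulder','bin_red','bin_blue','console','base_place','seat','board','multimeter','contactor','pliers','tape','spanner','valve']:
        print(n,[(np.array(d['at']),round(d['score'],2)) for d in models.mark_of(n,c)][:4])
print(T.current_t())
E
```

```text
pics
top [ 0.155 -0.051  1.684] 509.18816628616884
relay_red1 [(array([0.485, 0.184, 0.032]), 0.81), (array([ 0.47 , -0.062,  0.032]), 0.7), (array([0.677, 0.019, 0.001]), 0.62)]
relay_blue [(array([0.483, 0.07 , 0.031]), 0.84)]
relay_yellow [(array([ 0.478, -0.187,  0.031]), 0.8), (array([ 0.517, -0.495, -0.001]), 0.33)]
relay_yellow_shoulder [(array([ 0.512, -0.188,  0.031]), 0.85)]
bin_red [(array([ 0.482, -0.358, -0.001]), 0.76), (array([0.331, 0.252, 0.002]), 0.19)]
bin_blue [(array([0.511, 0.361, 0.   ]), 0.82)]
console [(array([0.678, 0.021, 0.   ]), 0.9), (array([0.47 , 0.   , 0.001]), 0.57), (array([ 0.515, -0.495,  0.001]), 0.16)]
base_place [(array([ 0.69 , -0.072,  0.125]), 0.82), (array([ 0.676, -0.4  ,  0.   ]), 0.2)]
seat [(array([ 0.668, -0.071,  0.146]), 0.76), (array([0.484, 0.187, 0.031]), 0.72), (array([ 0.471, -0.001, -0.002]), 0.47)]
board [(array([ 0.47 , -0.001, -0.003]), 0.63)]
multimeter [(array([ 0.711,  0.332, -0.002]), 0.8)]
contactor [(array([ 0.694, -0.285,  0.004]), 0.59)]
pliers [(array([ 0.328, -0.231,  0.002]), 0.67)]
tape [(array([0.331, 0.252, 0.0
[... 623 characters left out ...]
ray([ 0.482, -0.356,  0.   ]), 0.71)]
bin_blue [(array([ 0.512,  0.363, -0.002]), 0.84), (array([ 0.481, -0.358, -0.001]), 0.68)]
console [(array([ 0.675,  0.021, -0.001]), 0.79)]
base_place [(array([ 0.686, -0.067,  0.118]), 0.62), (array([ 0.693, -0.281,  0.005]), 0.53), (array([0.484, 0.072, 0.03 ]), 0.27)]
seat [(array([ 0.671, -0.07 ,  0.147]), 0.92)]
board [(array([0.47 , 0.001, 0.001]), 0.61)]
multimeter [(array([0.709, 0.331, 0.002]), 0.77)]
contactor [(array([ 0.694, -0.282,  0.002]), 0.96)]
pliers [(array([ 0.323, -0.235,  0.001]), 0.69)]
tape [(array([0.329, 0.257, 0.001]), 0.74)]
spanner [(array([ 0.517, -0.496,  0.003]), 0.68)]
valve [(array([ 0.677, -0.402, -0.003]), 0.73)]
1.7
```

View pics/top0.png

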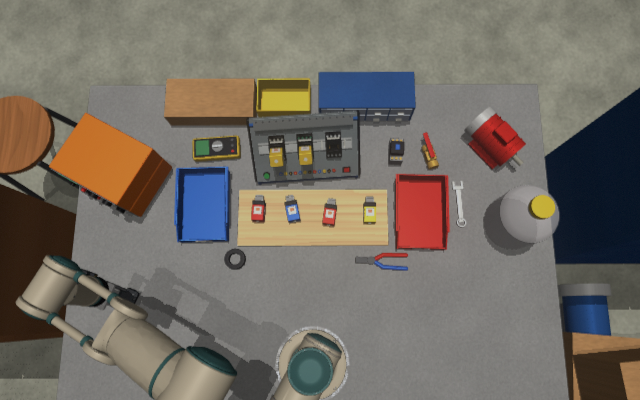

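View pics/side0.png

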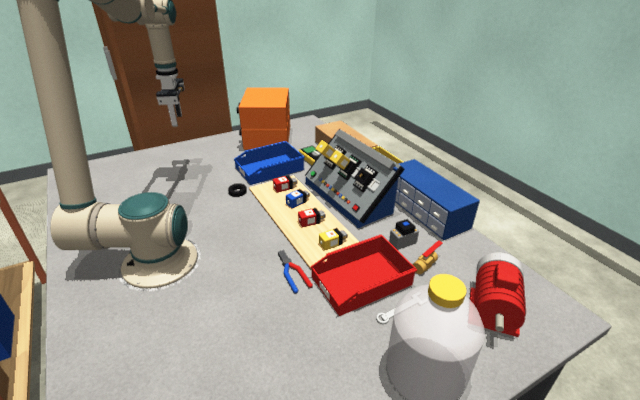

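Top view: relays red1/blue/red2/yellow at (258,208), (292,210), (330,212), (370,210); the empty base is at (334,145), the rightmost on the console. The side view agrees with this. Next I'll plan the wrist views.

Run:
```python
from h import *
np.set_printoptions(precision=3,suppress=True)
k=vision.get_calibration('wrist'); p=T.current_ee_pos(); Q=q2R(T.current_tool_rot())
print(k['fx'],k['cx'],k['cy'],Q.inv().apply(np.array(k['position'])-p)); print((Q.inv()*q2R(k['orientation'])).as_matrix()); print(Q.as_matrix())
print(r.nose_length)
def tool(a,yaw=0,s=-1): # forward tilt a, tool y = s*Y
    z=np.array([np.sin(a),0,-np.cos(a)]); y=np.array([0,s,0.]); M=np.c_[np.cross(y,z),y,z]
    return R.from_euler('z',yaw)*R.from_matrix(M)
for s in(-1,1):
  for a,p in [(0,(.42,0,.42)),(0,(.36,0,.42)),(0,(.48,-.06,.42)),(0,(.48,-.19,.036)),(35,(.478,-.188,.036)),(-10,(.65,-.07,.19)),(-10,(.6,-.07,.25)),(35,(.45,-.07,.35)),(45,(.45,-.07,.3)),(0,(.427,-.36,.04)),(0,(.537,-.36,.04)),(0,(.51,.36,.04))]:
    print(s,a,p,inverse_kinematics(p,R2q(tool(np.radians(a),0,s))))
```

```text
352.78178062589245 321.30278902732323 199.70904019375658 [ 0.067 -0.001 -0.153]
[[-0.001 -0.973 -0.233]
 [ 1.    -0.001 -0.   ]
 [ 0.    -0.233  0.973]]
[[-0.931  0.366  0.   ]
 [ 0.366  0.931  0.   ]
 [-0.     0.    -1.   ]]
0.025
-1 0 (0.42, 0, 0.42) [-0.166 -0.017  1.401 -0.     1.758  1.405]
-1 0 (0.36, 0, 0.42) [-0.194 -0.114  1.488 -0.     1.767  1.377]
-1 0 (0.48, -0.06, 0.42) [-0.268  0.086  1.293 -0.     1.763  1.302]
-1 0 (0.48, -0.19, 0.036) [-0.512  0.378  1.905 -0.     0.859  1.059]
-1 35 (0.478, -0.188, 0.036) [-0.824  0.299  2.377  1.524  0.435 -0.673]
-1 -10 (0.65, -0.07, 0.19) [-0.195  0.515  1.237 -0.034  1.561  1.379]
-1 -10 (0.6, -0.07, 0.25) [-0.209  0.41   1.266 -0.036  1.636  1.362]
-1 35 (0.45, -0.07, 0.35) [-0.564 -0.281  1.929  0.375  0.993  0.881]
-1 45 (0.45, -0.07, 0.3) [-0.697 -0.315  2.173  0.714  0.767  0.479]
-1 0 (0.427, -0.36, 0.04) [-0.825  0.423  1.807 -0.     0.911  0.746]
-1 0 (0.537, -0.36, 0.04) [-0.698  0.53   1.601 -0.     1.011  0.873]
-1 0 (0.51, 0.36, 0.04) [ 0.503  0.502  1.655 -0.     0.984  2.074]
1 0 (0.42, 0, 0.42) [-0.166 -0.017  1.401 -0.     1.758 -1.737]
1 0 (0.36, 0, 0.42) [-0.194 -0.114  1.488 -0.     1.767 -1.765]
1 0 (0.48, -0.06, 0.42) [-0.268  0.086  1.293 -0.     1.763 -1.839]
1 0 (0.48, -0.19, 0.036) [-0.512  0.378  1.905 -0.     0.859 -2.083]
1 35 (0.478, -0.188, 0.036) [-0.824  0.299  2.377  1.524  0.435  2.469]
1 -10 (0.65, -0.07, 0.19) [-0.195  0.515  1.237 -0.034  1.561 -1.762]
1 -10 (0.6, -0.07, 0.25) [-0.209  0.41   1.266 -0.036  1.636 -1.779]
1 35 (0.45, -0.07, 0.35) [-0.564 -0.281  1.929  0.375  0.993 -2.261]
1 45 (0.45, -0.07, 0.3) [-0.697 -0.315  2.173  0.714  0.767 -2.663]
1 0 (0.427, -0.36, 0.04) [-0.825  0.423  1.807 -0.     0.911 -2.396]
1 0 (0.537, -0.36, 0.04) [-0.698  0.53   1.601 -0.     1.011 -2.269]
1 0 (0.51, 0.36, 0.04) [ 0.503  0.502  1.655 -0.     0.984 -1.068]
```

```bash
cat >> h.py <<'E'
np.set_printoptions(precision=4,suppress=True)
def tool(a,yaw=0,s=1):
    z=np.array([np.sin(a),0,-np.cos(a)]); y=np.array([0,s,0.]); M=np.c_[np.cross(y,z),y,z]
    return R.from_euler('z',yaw)*R.from_matrix(M)
E
python3 - <<'E'
from h import *
import pickle
out={}
for i,(p,a) in enumerate([((.42,0,.42),0),((.50,-.06,.31),35)]):
    t=T.current_t(); r.move_to(p,R2q(tool(np.radians(a)))); print('t',T.current_t()-t)
    k=vision.get_calibration('wrist'); im=vision.snapshot('wrist'); save(im,'w%d.png'%i)
    for n in ['relay_red1','relay_blue','relay_yellow','relay_yellow_shoulder','bin_red','bin_blue','console','base_place','seat','multimeter'][:10 if i==0 else 9]:
        if i==1 and n[:5] in('relay','bin_r','bin_b'): continue
        print(n,[(np.array(d['at']),round(d['score'],2)) for d in models.mark_of(n,'wrist')][:3])
    if i==0:
        for n in ['relay_red1','relay_blue','relay_yellow']: out[n]=models.regions_of(n,'wrist')
    out['k%d'%i]=k; out['im%d'%i]=im
pickle.dump(out,open('o.pkl','wb')); print(T.current_t())
cv2.imwrite('pics/w1c.png',cv2.cvtColor(out['im1'][::-1,::-1],cv2.COLOR_RGB2BGR))
cv2.imwrite('pics/w0c.png',cv2.cvtColor(out['im0'][::-1,::-1],cv2.COLOR_RGB2BGR))
E
```

```text
t 2.1666999999999996
relay_red1 [(array([ 0.4743, -0.0564,  0.0349]), 0.83), (array([0.4859, 0.1813, 0.0337]), 0.76), (array([ 0.5114, -0.1864,  0.0329]), 0.28)]
relay_blue [(array([0.4828, 0.0668, 0.0293]), 0.82)]
relay_yellow [(array([ 0.478 , -0.1852,  0.0284]), 0.88), (array([ 0.3267, -0.2352,  0.0017]), 0.71), (array([ 0.4725, -0.0565,  0.0321]), 0.47)]
relay_yellow_shoulder [(array([ 0.5119, -0.1883,  0.0293]), 0.65), (array([ 0.4849, -0.3631,  0.0012]), 0.5)]
bin_red [(array([ 0.4811, -0.3628,  0.0006]), 0.93), (array([0.6792, 0.0216, 0.0007]), 0.45)]
bin_blue [(array([0.5107, 0.3687, 0.0031]), 0.77)]
console []
base_place [(array([ 0.6907, -0.0703,  0.1238]), 0.72)]
seat [(array([ 0.6676, -0.0682,  0.1436]), 0.97)]
multimeter []
t 0.8916000000000004
console [(array([0.676 , 0.0229, 0.0022]), 0.81)]
base_place [(array([ 0.692 , -0.0705,  0.1191]), 0.9), (array([ 0.6962, -0.28  , -0.0009]), 0.6)]
seat [(array([ 0.6678, -0.0703,  0.1423]), 0.59), (array([ 0.6797, -0.3962, -0.0014]), 0.34)]
5.6583
```

View pics/w0c.png

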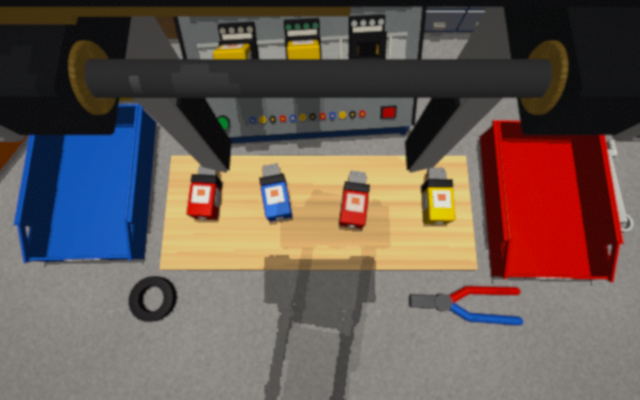

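View pics/w1c.png

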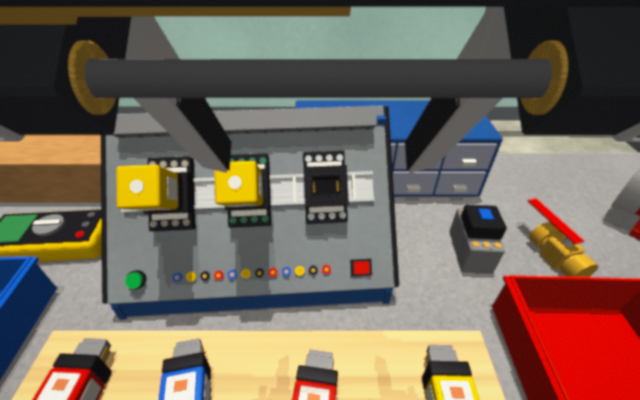

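The base mouth is near (326,187) in the turned w1 view, and the console is yawed a few degrees. The four relays show at (204,195), (275,197), (355,203) and (439,200) in w0. I'll fit the relay silhouettes and zoom on the base.

Run:
```python
from h import *
import pickle
from scipy.optimize import minimize
o=pickle.load(open('o.pkl','rb')); k=o['k0']
def box(x0,x1,w,h): return np.array([[x,y,z] for x in(x0,x1) for y in(-w/2,w/2) for z in(-h/2,h/2)])
B=[box(-.033,.033,.04,.04),box(.033,.049,.028,.018),box(.049,.055,.025,.015)]
def sil(x,y,yaw,S=4):
    m=np.zeros((400*S,640*S),np.uint8); A=R.from_euler('z',yaw)
    for b in B:
        uv=proj(k,A.apply(b)+[x,y,.032]).T*S
        cv2.fillConvexPoly(m,cv2.convexHull(np.round(uv).astype(np.int32)),1)
    return cv2.resize(m.astype(np.float32),(640,400),interpolation=cv2.INTER_AREA)
for n,c in [('relay_red1',None),('relay_blue',None),('relay_yellow',None)]:
    for d in o[n]:
        m=d['pixels'].astype(np.float32)
        if d['score']<.4: continue
        u=np.argwhere(m)[:,::-1].mean(0); g=onplane(k,u,.035)
        best=None
        for yw in(-.25,0,.25):
            f=lambda v:np.abs(sil(v[0]/100,v[1]/100,v[2]/10)-m).sum()
            s=minimize(f,[g[0]*100,g[1]*100,yw*10],method='Nelder-Mead',options=dict(initial_simplex=np.array([[g[0]*100,g[1]*100,yw*10]]*4)+np.vstack([np.zeros(3),np.diag([1,1,1.5])])))
            if best is None or s.fun<best.fun: best=s
        print(n,round(d['score'],2),m.sum(),best.x/[100,100,10],best.fun)
c=o['im1'][::-1,::-1][95:320,95:405]; save(cv2.resize(c,None,fx=2.5,fy=2.5,interpolation=cv2.INTER_CUBIC),'crop.png')
```

```text
relay_red1 0.66 1541.0 [ 0.4852  0.1793 -0.0214] 213.875
relay_red1 0.57 1461.0 [ 0.4727 -0.0551 -0.143 ] 70.9375
relay_red1 0.56 19253.0 [ 0.4061 -0.4006  0.4886] 16784.5
relay_red1 0.46 17445.0 [0.4222 0.4119 0.0756] 15033.0625
relay_blue 0.92 1372.0 [0.4858 0.0674 0.202 ] 103.8125
relay_yellow 0.67 1598.0 [ 0.4782 -0.1865 -0.0452] 176.0
```

View pics/crop.png

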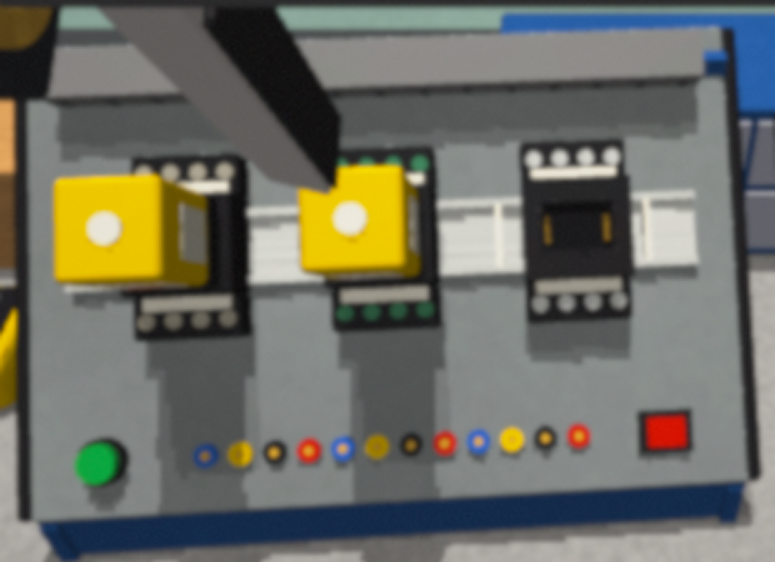

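The crop shows the mouth centred at crop (577,226) and the white end stops at x=499 and 647, so the base sits near mid-place. One more view from above will triangulate the mouth.

Run:
```python
from h import *
import pickle
o=pickle.load(open('o.pkl','rb'))
k=o['k1']
def px(c): return [639-(95+c[0]/2.5-.3),399-(95+c[1]/2.5-.3)]
n=np.array([-1,0,1])/2**.5; s0=np.array([.6686,-.07,.1442])
def hit(c,off=0):
    p,d=ray(k,px(c)); return p+d*((s0+off*n-p)@n)/(d@n)
print('mouth',hit((577.5,226)))
for a,b,off in [((205,456),(579,436),-.03),((40,520),(745,482),-.03),((250,210),(695,192),-.025),((545,204),(610,204),0),((142,330),(625,310),-.015)]:
    A,Bp=hit(a,off),hit(b,off); e=A-Bp; print('yaw',np.arctan2(-e[0],e[1]),A,Bp)
print('stops',(hit((499,232),-.025)+hit((647,230),-.025))/2)
r.move_to((.63,-.06,.37),R2q(tool(0)))
k=vision.get_calibration('wrist'); im=vision.snapshot('wrist'); o['k2']=k;o['im2']=im; pickle.dump(o,open('o.pkl','wb'))
for nm in ['base_place','seat','console']: print(nm,[(np.array(d['at']),round(d['score'],2)) for d in models.mark_of(nm,'wrist')][:2])
f=im[::-1,::-1]; u=639-proj(k,s0)[0],399-proj(k,s0)[1]; print(u,T.current_t())
a,b=int(u[1])-60,int(u[0])-70; print(a,b)
save(cv2.resize(f[max(a,0):a+120,b:b+140],None,fx=5,fy=5,interpolation=cv2.INTER_CUBIC),'crop2.png')
```

```text
mouth [ 0.6682 -0.07    0.1438]
yaw 0.037049653134280366 [0.6129 0.1089 0.0461] [ 0.6196 -0.0712  0.0528]
yaw 0.03718501760380193 [0.5915 0.1873 0.0247] [ 0.6041 -0.151   0.0373]
yaw 0.02850396149211793 [0.6932 0.088  0.1334] [ 0.6993 -0.1276  0.1396]
yaw -0.0002747586188138554 [ 0.6753 -0.0552  0.1509] [ 0.6753 -0.0848  0.1509]
yaw 0.028907792533012854 [0.6453 0.134  0.0997] [ 0.6518 -0.0926  0.1062]
stops [ 0.6859 -0.0684  0.1262]
base_place [(array([ 0.6883, -0.0666,  0.1216]), 0.94)]
seat [(array([ 0.6658, -0.0708,  0.1404]), 0.84)]
console [(array([0.6763, 0.0222, 0.0002]), 0.59)]
(np.float64(326.6383393931852), np.float64(185.21336106937687)) 6.725
125 256
```

View pics/crop2.png

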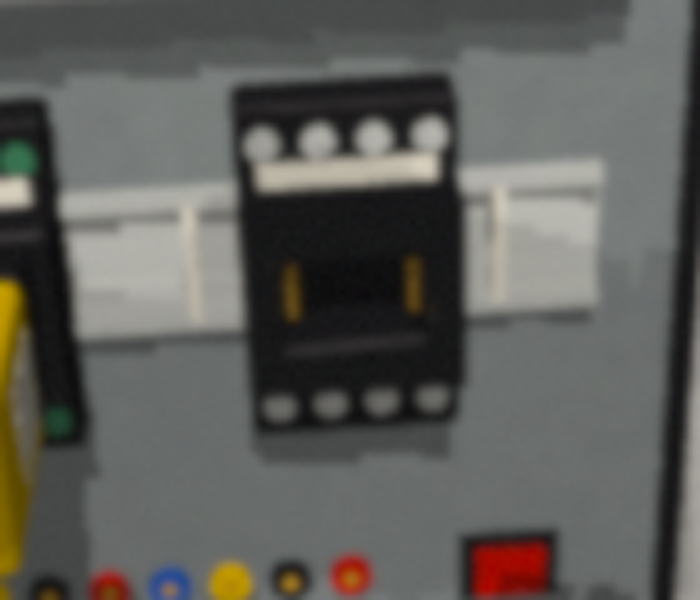

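crop2 shows the mouth at about (352,303). That matches the projection of the w1 estimate, so the two views agree on (0.668,-0.070,0.144), yaw about 0.065. Now I'll pick the yellow relay and bring it above the base.

```bash
cat >> h.py <<'E'
AL=np.radians(20)
MOUTH=np.array([.6684,-.0700,.1440]); PSI=.065
def pick_pose(x,y,yaw,a=0.,dz=.0045):
    Q=tool(a,yaw); return np.array([x,y,.032+dz])-Q.apply([0,0,.006]),Q
Y0=(.4785,-.1868,-.045)
def rel_pose(h,m=MOUTH,psi=PSI):
    Q=R.from_euler('z',psi)*R.from_euler('y',np.pi/4); return m+Q.apply([-(.033+h),0,0]),Q
def ins_pose(h,m=MOUTH,psi=PSI):
    p,Q=pick_pose(*Y0,a=AL); Q0=R.from_euler('z',Y0[2]); o0=np.array([Y0[0],Y0[1],.032])
    P,QR=rel_pose(h,m,psi); D=QR*Q0.inv()
    return P+D.apply(p-o0),D*Q
E
python3 - <<'E'
from h import *
p,Q=pick_pose(*Y0,a=AL); up=np.array([0,0,1.])
for a in [(p,Q),(p+.1*up,Q),(p+.25*up,Q),ins_pose(.08),ins_pose(.0),ins_pose(-.003)]: print(a[0],inverse_kinematics(a[0],R2q(a[1])))
t=T.current_t()
gripper_to(.065,60)
r.move_to(p+.08*up,R2q(Q)); r.move_l(p,vel=.15); print(T.current_t()-t,T.current_ee_pos()-p)
gripper_to(.03,60); print('open',T.current_opening(),T.current_finger_force())
r.move_l(p+.2*up,vel=.25); print('open',T.current_opening(),T.current_finger_force())
P,q=ins_pose(.08); r.move_to(P,R2q(q)); print(T.current_ee_pos()-P,T.current_wrist_force(),T.current_t())
P,q=ins_pose(.035); r.move_l(P,vel=.1)
print(T.current_ee_pos()-P,T.current_wrist_force(),T.current_opening(),T.current_t())
k=vision.get_calibration('wrist'); im=vision.snapshot('wrist'); save(im[::-1,::-1],'w3.png')
E
```

```text
[ 0.4764 -0.1867  0.0421] [-0.652   0.2608  2.1754  0.4584  0.4565 -2.5659]
[ 0.4764 -0.1867  0.1421] [-0.652   0.1065  2.0324  0.2955  0.7341 -2.3712]
[ 0.4764 -0.1867  0.2921] [-0.652  -0.0245  1.7655  0.2185  1.1196 -2.2455]
[ 0.5944 -0.0748  0.2325] [-0.1789  0.5628  1.1168 -0.1075  1.8853 -1.826 ]
[ 0.6508 -0.0711  0.176 ] [-0.1619  0.6799  1.0329 -0.0992  1.8539 -1.8048]
[ 0.6529 -0.071   0.1738] [-0.1613  0.6844  1.0292 -0.0989  1.8531 -1.8041]
2.5333000000000006 [ 0.0012 -0.0005  0.0006]
open 0.03960488907193993 59.78105127811432
open 0.03978795281437466 59.77126121520996
[-0.0007 -0.0003 -0.0015] [ 0.6175  1.1517 -1.7838] 11.5833
[-0.0001 -0.0002 -0.0005] [-1.0879  0.1033 -0.8289] 0.03967541333007342 12.1833
```

View pics/w3.png

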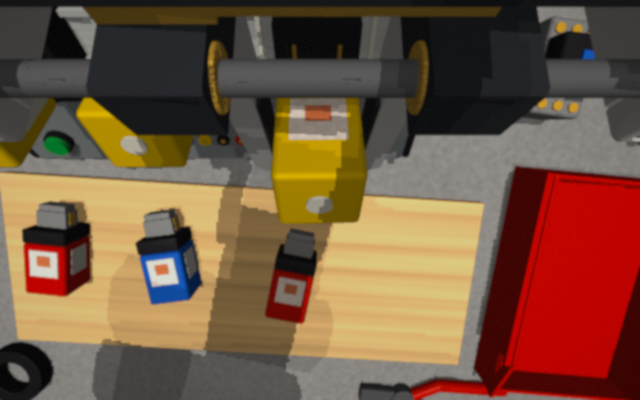

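The relay is held square at (318,150). The gold contacts show at (295,50) and (340,50), centred on it. Pressing in.

```bash
cat >> h.py <<'E'
def depth(m=MOUTH):  # h from tcp now
    n=-rel_pose(0)[1].apply([1,0,0]); return (np.array(T.current_ee_pos())-ins_pose(0,m)[0])@n
E
python3 - <<'E'
from h import *
f0=np.array(T.current_wrist_force())
g=r.move_l(ins_pose(.010)[0],vel=.03,guard=10)
e=np.array(T.current_ee_pos()); print(g,depth(),(e-ins_pose(depth())[0]),np.array(T.current_wrist_force())-f0,T.current_torque(),T.current_opening())
if not g:
    g=r.move_l(ins_pose(-.004)[0],vel=.025,guard=35)
    print(g,depth(),np.array(T.current_wrist_force())-f0,T.current_torque(),T.current_opening(),T.current_t())
E
```

```text
True 0.016559286879466333 [-0.0004  0.     -0.0004] [0.201  1.0433 4.3568] [ 0.0315  0.0334 -0.0576] 0.03987592590261447
```

Run:
```python
from h import *
s=np.array([.7071,0,.7071]); f0=np.array([-1.09,.1,-.83]); n=np.array([-.7071,0,.7071])
def rep(g,m): 
    f=np.array(T.current_wrist_force())-f0
    print(g,'h',round(depth(m),4),'fn',round(f@n,1),'fs',round(f@s,1),'fy',round(f[1],1),T.current_torque(),round(T.current_opening(),4),T.current_t())
m=MOUTH
for d in (.001,.002):
    m=MOUTH+d*s
    r.move_l(ins_pose(.0175,m)[0],vel=.02); rep(0,m)
    g=r.move_l(ins_pose(.010,m)[0],vel=.02,guard=12); rep(g,m)
    if not g: break
if not g:
    g=r.move_l(ins_pose(-.004,m)[0],vel=.02,guard=35); rep(g,m)
```

```text
0 h 0.017 fn -1.0 fs 0.8 fy -0.1 [ 0.0497 -0.2755 -0.0201] 0.04 13.1667
False h 0.01 fn 0.7 fs 1.6 fy -0.1 [-0.0075 -0.147   0.0006] 0.0399 13.6917
False h 0.0007 fn 13.0 fs 4.9 fy -0.7 [-0.1766  1.4758 -0.2153] 0.0396 14.5417
```

Run:
```python
from h import *
s=np.array([.7071,0,.7071]); f0=np.array([-1.09,.1,-.83]); n=np.array([-.7071,0,.7071]); m=MOUTH+.001*s
def rep(g):
    f=np.array(T.current_wrist_force())-f0
    print(g,'h',round(depth(m),4),'fn',round(f@n,1),'fs',round(f@s,1),'fy',round(f[1],1),T.current_torque(),round(T.current_opening(),4),T.current_t())
rep('now'); r.hold(.3); rep('held')
for h in (-.006,-.009,-.012):
    g=r.move_l(ins_pose(h,m)[0],vel=.02,guard=30); rep(g)
    if g: break
```

```text
now h 0.0007 fn 13.0 fs 4.9 fy -0.7 [-0.1766  1.4758 -0.2153] 0.0396 14.5417
held h 0.0007 fn 12.0 fs 3.6 fy 1.2 [-0.1771  1.5004 -0.1937] 0.0398 14.8417
False h 0.0004 fn 18.3 fs 5.4 fy -0.7 [ 0.0282  2.0687 -0.07  ] 0.0396 15.0917
False h 0.0002 fn 25.5 fs 7.5 fy 0.5 [ 0.0147  3.0092 -0.0395] 0.0396 15.3917
False h -0.0004 fn 31.0 fs 9.3 fy 0.1 [ 0.1467  3.8662 -0.0291] 0.0393 15.6917
```

Run:
```python
from h import *
s=np.array([.7071,0,.7071]); m=MOUTH+.001*s
r.move_l(ins_pose(.0003,m)[0],vel=.03); print(T.current_wrist_force())
gripper_to(.06); P=np.array(T.current_ee_pos()); Q=q2R(T.current_tool_rot())
r.move_l(P-Q.apply([0,0,.09]),vel=.2)
r.move_to((.51,-.06,.33),R2q(tool(np.radians(32))))
im=vision.snapshot('wrist'); k=vision.get_calibration('wrist')
for nm in ['relay_yellow_shoulder','relay_yellow','seat']: print(nm,[(np.array(d['at']),round(d['score'],2)) for d in models.mark_of(nm,'wrist')][:3])
print(rel_pose(0,m)[0],T.current_t())
save(cv2.resize(im[::-1,::-1][90:330,90:410],None,fx=2.4,fy=2.4,interpolation=cv2.INTER_CUBIC),'w4.png')
```

```text
[-1.7558  0.9017  1.4196]
relay_yellow_shoulder [(array([ 0.696 , -0.2778,  0.0003]), 0.64)]
relay_yellow [(array([ 0.6443, -0.0725,  0.1659]), 0.94)]
seat []
[ 0.6458 -0.0715  0.168 ] 18.6667
```

View pics/w4.png

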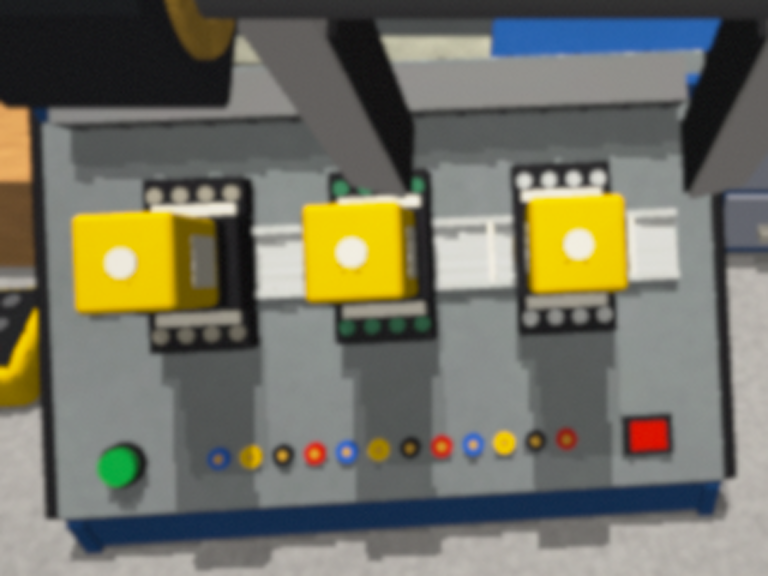

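The yellow relay sits in line with the two fixed ones: the tops at (120,263), (351,252) and (579,244) are evenly spaced and the same size. Now the reds and the blue.

```bash
cat > mv.py <<'E'
from h import *
def carry(x,y,yaw,bx,by,byaw=0):
    p,Q=pick_pose(x,y,yaw); up=np.array([0,0,1.]); t=T.current_t()
    gripper_to(.068,40) if T.current_opening()<.06 else None
    r.move_to(p+.08*up,R2q(Q))
    if r.move_l(p,vel=.15,guard=12): print('guard in descent',T.current_ee_pos()-p)
    gripper_to(.03,40); print('grip',T.current_opening(),T.current_finger_force())
    if not .036<T.current_opening()<.044: raise SystemExit('bad grasp')
    r.move_l(p+.16*up,vel=.25); print('held',T.current_opening(),T.current_finger_force())
    P,Qp=pick_pose(bx,by,byaw); P=P+(.024+.0005-.032)*up
    r.move_to(P+.15*up,R2q(Qp)); r.move_l(P+.02*up,vel=.2)
    g=r.move_l(P-.002*up,vel=.05,guard=6); print('set',g,T.current_ee_pos()-P)
    gripper_to(.068); r.move_l(P+.15*up,vel=.25); print('dt',T.current_t()-t,T.current_t())
E
python3 - <<'E'
from mv import *
gripper_to(.068,40)
carry(.473,-.057,-.143,.532,-.360)
im=vision.snapshot('wrist')
for c in ['wrist']: print([(np.array(d['at']),round(d['score'],2)) for d in models.mark_of('relay_red1',c)][:3])
E
```

```text
grip 0.039970733056471607 40.001124143600464
held 0.03972007599974625 39.999600648880005
set True [ 0.     -0.0001 -0.0003]
dt 6.691600000000001 25.7333
[(array([ 0.5338, -0.3616,  0.0252]), 0.96)]
```

Run:
```python
from mv import *
carry(.4855,.1805,-.02,.424,-.360)
carry(.4845,.0675,.202,.511,.365)
p=np.array(T.current_ee_pos()); r.move_l(p+[0,0,.05],vel=.25)
for c in ['top','side']:
    im=vision.snapshot(c); save(im,c+'9.png')
    for n in ['relay_red1','relay_blue','relay_yellow','relay_yellow_shoulder','multimeter','contactor','pliers','tape','spanner','valve']:
        print(c,n,[(np.array(d['at']),round(d['score'],2)) for d in models.mark_of(n,c)][:3])
print(T.current_t())
```

```text
grip 0.03963739388831292 39.773515462875366
held 0.03980709278500468 39.77681815624237
set True [ 0.0002 -0.0003 -0.0003]
dt 8.574999999999996 34.4083
grip 0.039766726085769484 40.00010132789612
held 0.03943828339963838 39.99855637550354
set True [ 0.0001  0.0001 -0.0003]
dt 7.400000000000006 41.8083
top relay_red1 [(array([ 0.423 , -0.3574,  0.0251]), 0.59), (array([ 0.5296, -0.3622,  0.0241]), 0.54)]
top relay_blue [(array([0.5109, 0.3651, 0.0212]), 0.71), (array([ 0.6798, -0.4007,  0.0013]), 0.49)]
top relay_yellow [(array([ 0.6428, -0.0702,  0.1684]), 0.65)]
top relay_yellow_shoulder [(array([ 0.6684, -0.073 ,  0.1401]), 0.5), (array([ 0.6679, -0.0718,  0.1441]), 0.19)]
top multimeter [(array([ 0.7126,  0.3323, -0.0009]), 0.9), (array([ 0.6447, -0.0721,  0.1671]), 0.39)]
top contactor [(array([ 0.6928, -0.2802,  0.0041]), 0.69)]
top pliers [(array([ 0.3288, -0.2318, -0.0011]), 0.89)]
top tape [(array([0.3292, 0.2549, 0.0008]), 0.71), (array([ 0.5151, -0.4979,  0.0007]), 0.25)]
top spanner [(array([ 0.5166, -0.4952, -0.0009]), 0.58)]
top valve [(array([ 0.6784, -0.4009,  0.001 ]), 0.56)]
side relay_red1 [(array([ 0.5338, -0.3635,  0.0199]), 0.72), (array([ 0.4241, -0.3585,  0.0233]), 0.58)]
side relay_blue [(array([0.5112, 0.365 , 0.0262]), 0.44)]
side relay_yellow [(array([ 0.6452, -0.072 ,  0.1684]), 0.83)]
side relay_yellow_shoulder [(array([ 0.6674, -0.0654,  0.1455]), 0.6), (array([ 0.507 ,  0.3627, -0.0047]), 0.24)]
side multimeter [(array([0.7085, 0.332 , 0.003 ]), 0.7)]
side contactor [(array([ 0.6909, -0.2843,  0.003 ]), 0.85), (array([ 0.5331, -0.3644,  0.0206]), 0.24)]
side pliers [(array([ 0.322 , -0.2361, -0.0014]), 0.63)]
side tape [(array([ 0.3271,  0.2578, -0.0012]), 0.72)]
side spanner [(array([ 0.5191, -0.4948,  0.0004]), 0.67)]
side valve [(array([ 0.6764, -0.4002, -0.0021]), 0.73)]
43.25
```

View pics/top9.png

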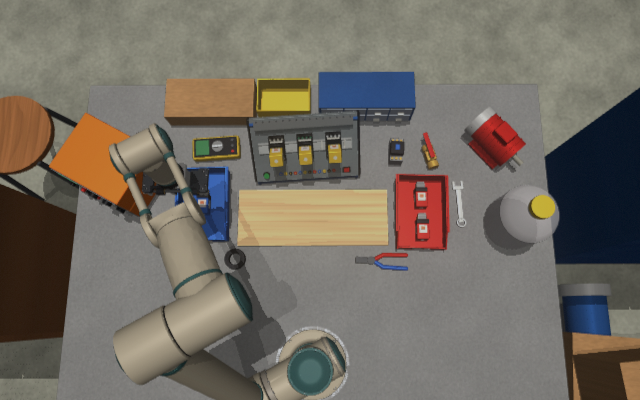

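The top view shows both reds in the red bin at (422,195) and (422,230), the blue at (203,203) in its bin, and the yellow in line on the console at (334,150). Nothing else has moved, so I'm handing in.

```bash
python3 -c "
from h import *
print(r.sign_off(),T.current_t())"
```

```text
the job is handed in; nothing more can be done
the job is handed in; nothing more can be done
```

I handed the job in after about 43 s of the 72 s allowed: both red relays are set down in the red bin, the blue one is in the blue bin, the yellow one is pressed to a firm stop (about 31 N) in the empty base, and nothing else moved in the final camera check; the sign-off did not report a verdict.

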